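# Restock the sinker tray in the counter display

## Task

Pick up the open tray of loose lead sinkers by its carrying bar, carry it level past the divider so that every sinker stays in, set it on the ledge of the display dock and push it fully home under the clear canopy. Then pull the gate's sprung knob up, turn it clockwise and let it drop into its other notch, so that the gate arm lies across the front of the tray. Leave the float stand, the line spool and the jar where they are.

Things in the scene. Friction and masses are not known exactly. Their poses are not given: they have to be found in the camera images.
- tray_c (a point): (Sizes in mm) Open white tray 120 long (x) x 84 wide (y), walls 20 high, 4 thick. A bar 12 wide, z 48 to 58 over the tray's underside, runs along x above it, on a 12 wide, 5 thick post in the middle of each end, flush with the end face. 0.2 to 0.33 kg without sinkers. Point: its centre, 29 above its underside. Same both ways round
- tray_grip (a point): middle of the tray's carrying bar, 53 above the tray's underside (24 above the tray's centre); x along the bar
- ball_center (a point): lead ball sinker, diameter 16, loose in the tray (25 g); its centre
- egg_center (a point): lead egg sinker, diameter 17, 18 long, loose in the tray (30 g); its centre
- barrel_center (a point): lead barrel sinker, cylinder diameter 14, 24 long, loose in the tray (30 g); its centre
- pyramid_center (a point): lead cone sinker, foot diameter 22, 16 high, loose in the tray (30 g); half-way up it
- dock_home (a point): (mm) Fixed display dock, a flat plate 6 thick. Axes: x inwards (the way the tray is pushed), y left, z up. Point: on the plate's top, under the tray's middle when fully home (far end on the back stop, near end face at x -60). Side walls 22 high from x -51 to 65 leave 94 for the 84 wide tray. Clear canopy 66 to 71 over the plate covers x -21 to 70
- dock_ledge (a point): top of the plate at the middle of the open ledge before the bay, 144.5 before dock_home along x, same axes and height; the plate ends 64 before it. Set the tray here, its length along x, then push its near end face along x (the canopy stops it being lowered straight in)
- knob_grip (a point): (mm) Black bar knob, 40 x 14 x 30 high, at the dock's right front (72.5 before dock_home in x, 80 to its right). Point: on its upright axis, 1 over the bar's middle, 66 over the counter when down; grasp across the 14. Frame = dock's axes at gate_turn 0, turning with the knob; the bar lies 0.27 rad clockwise (from above) of the frame's x. Turns only while pulled up
- gate_lift (a joint): height by which the knob is pulled up, m: 0 down in a notch, stop at 0.020. The rise between the notches needs at least 0.012 of pull; spring 4 N at 0, about 8 N at 0.018. Let go, it snaps down
- gate_turn (a joint): turn of the knob, rad, positive clockwise seen from above: near 0 gate parked open, 1.3 arm straight across the bay in front of the home tray; stops at -0.05 and 1.35. It drops into the closed notch beyond about 1.2
- divider: fixed grey partition standing between the tray's side and the dock's side of the counter, 280 long (its x), 12 thick, 90 high; origin at the middle of its foot
- floats: bystander: cork block 56 x 44 x 30 with three fishing floats standing in it, 102 high in all; origin under its middle
- spool: bystander: green line spool standing, diameter 62, 60 high; origin under its middle
- jar: bystander: jar with a lid, diameter 56, 85 high; origin under its middle
- gate: the gate: a steel arm 75 long, 8 wide, on the knob's shaft below the knob and parallel to the bar, 8 to 18 over the plate when down. At gate_turn 0 it points back towards the ledge's open end (about -x of the dock) beside the tray's way; at 1.3 it points to +y of the dock, just before the front of the home tray. Origin on the axis at the plate's top
- tray: the same tray, origin at the middle of its underside

How it is judged:
On the way, in this order (a step that is already met when the one before it is completed fails the run):
1. the tray is carried clear of the counter, its centre more than 90 mm up (height (world z) of tray_c above 0.09 m), for 0.2 s.
2. the tray stands fully home in the dock (within 7 mm) with the gate still open (x of tray_c in the frame of dock_home between -0.007 and 0.006 m and y of tray_c in the frame of dock_home between -0.009 and 0.009 m and z of tray_c in the frame of dock_home below 0.034 m and angle between tray_c's own z axis and vertical below 0.06 rad and angle between the x axis of tray_c and the x axis of dock_home, either way round below 0.12 rad and value of joint gate_turn below 0.3 rad), for 0.2 s.
3. the gate knob is pulled up (value of joint gate_lift above 0.009 m), for 0.1 s.
At the end, for the whole second after the job is handed in: The tray stands level and at rest on the dock, within 7 mm of fully home, within 9 mm sideways of the bay's middle and 0.12 rad of its line, all four sinkers in it; the gate knob is down (within 3 mm) in its closed notch (turned more than 1.12 rad) (x of tray_c in the frame of dock_home between -0.007 and 0.006 m and y of tray_c in the frame of dock_home between -0.009 and 0.009 m and z of tray_c in the frame of dock_home below 0.034 m and angle between tray_c's own z axis and vertical below 0.06 rad and angle between the x axis of tray_c and the x axis of dock_home, either way round below 0.12 rad and x of ball_center in the frame of tray_c between -0.06 and 0.06 m and y of ball_center in the frame of tray_c between -0.042 and 0.042 m and z of ball_center in the frame of tray_c between -0.03 and 0.004 m and x of egg_center in the frame of tray_c between -0.06 and 0.06 m and y of egg_center in the frame of tray_c between -0.042 and 0.042 m and z of egg_center in the frame of tray_c between -0.03 and 0.004 m and x of barrel_center in the frame of tray_c between -0.06 and 0.06 m and y of barrel_center in the frame of tray_c between -0.042 and 0.042 m and z of barrel_center in the frame of tray_c between -0.03 and 0.004 m and x of pyramid_center in the frame of tray_c between -0.06 and 0.06 m and y of pyramid_center in the frame of tray_c between -0.042 and 0.042 m and z of pyramid_center in the frame of tray_c between -0.03 and 0.004 m and value of joint gate_turn above 1.12 rad and value of joint gate_lift below 0.003 m and linear speed of tray below 0.02 m/s); the robot touches nothing.
It fails at once if a sinker leaves the tray (distance between any of ball_center, egg_center, barrel_center, pyramid_center and tray_c above 0.09 m).
It fails at once if the tray is tipped more than 0.35 rad (angle between tray_c's own z axis and vertical above 0.35 rad).
It fails at once if the float stand, the spool or the jar is moved more than 30 mm or knocked over (distance of any of floats, spool, jar from where it was at the start of the episode above 0.03 m or angle between any of floats, spool, jar's own z axis and vertical above 0.5 rad).
It also fails if it takes over 72 s, if anything falls off the work surface, if the arm or the gripper's body presses on something with over 40 N, if the wrist force passes 120 N, or if a joint passes its speed limit or range.

## Robot

A 6-joint arm with a two-finger parallel gripper is mounted at the origin on the work surface. World frame = base frame: x ahead of the robot, y to its left, z up, the work surface at z = 0. Lengths are in m, angles in rad, forces in N, time in s.
With the tool pointing down it reaches from about 0.35 to 0.85 m from the base axis. Payload 8.1 kg.
Tool frame: the origin (TCP) lies between the finger pads; the fingertips stand 11 mm ahead of it and the grasp point (between the pads) lies 8 mm behind it; y points along the fingers, x is the direction in which the jaws open and shut, and the axes are right-handed (so a half turn about y gives the same grasp; the last joint's range is limited). The gripper opens to 93 mm and grips with 3 to 60 N. Pads are 15 mm wide; open, the fingers measure 128 mm over their backs; the gripper's body (75 mm by 188 mm) begins 65 mm behind the grasp point.
Start: joints at [1.164, 0.13, 1.488, -0, 1.523, -0.085], TCP at [0.19, 0.569, 0.23] pointing down, gripper open.
Joint ranges: [-2.96, 2.96], [-0.89, 2.26], [0.02, 2.5], [-1.34, 4.48], [0, 2.73], [-2.66, 2.66]. Speed limits (rad/s): [2.39, 2.39, 2.79, 3.14, 3.14, 3.14].

## Interface

Orientations are given as a rotation vector (axis times angle).
In Python, from plant import readout, optics, robot gives the robot as it stands.
- The arm moves only by the shell command python3 -m creep 'ROWS' [FORCE]. ROWS is JSON, a list that holds one entry, the list of rows, each a list of 7 numbers: the closure, from 0 (fully open) to 1 (shut), then the shift along the tool's x, y, z in cm, then the turn, a rotation vector about the tool's x, y, z in degrees. In form: [[[grip, x, y, z, wx, wy, wz], ...]]. A call has exactly 8 rows; each row shifts and turns the pose as measured when the row begins, along the tool's axes as they then stand; what a row does not reach is not made up. A row lasts 1/10 s, in which the tool goes at most 50 mm and 8.59 degrees, less where a joint would pass 70% of its speed; a pose out of reach is approached as far as the arm can. A call is refused whole if a number of a shift passes 5 or a number of a turn 8.59, either way. A call with a gripper value outside its range is refused whole. The fingers move at their own pace and stop on an object; FORCE is the grip in N (left out, the last holds). Time passes only in rows, so rows that do not move let the fingers close, or fill a call up. It gives the time, the measured TCP pose, the force and the opening at its end, in the units of the state.
- readout.read_state(): the state, without advancing time (a new reading comes with each control period).
- optics.read_camera(name): name is "scene" or "top" or "wrist"; returns a dict with "frame" (420x560x3 uint8, red, green, blue), "depth" (420x560 float32, m along the optical axis (not along the pixel's ray), 0 where there is no reading), "intrinsics" (3x3 intrinsics, pixels), "R" (3x3) and "t" (3): a world point X has camera coordinates R X + t. Camera axes: x right, y down, z forward; pixel columns grow to the right and rows downward; lengths in m; the calibration is good to about 2 mm. A picture is of the moment at which its call begins.
- robot.close_job(): hands the job in, once; it reports no verdict.
The state is a dict: "t": time; "q": joint angles; "dq": joint speeds; "joint_torque": joint torques, N m; "tool_pos": TCP position; "orientation": TCP orientation; "force": force on the tool from outside, world axes, zero at the start; "wrist_torque": the same for the moment, N m; "opening": finger opening in m.
Only numpy, scipy, OpenCV 4.12 (cv2) and the standard library are available. Lean on these libraries where they do the work, as an engineer would, in place of code of your own. Each camera call takes 0.05 s, during which the arm holds its last target. There are 200 camera calls.

## Working session

There is one attempt and no reset: what is moved stays moved. The work goes in short steps, Python scripts to look and compute and a shell command to move; the robot and the scene stay as the last step left them, time stands still between calls to the robot, and variables do not carry over. Pictures are saved under pics/ and viewed, about 8 in all and at most 12, crops included, and the job is handed in when it is done.

```bash
ls; mkdir -p pics
python3 - <<'E'
from plant import readout, optics
import cv2, numpy as np
s=readout.read_state(); print({k:np.round(v,3).tolist() for k,v in s.items()})
ims=[]
for n in("scene","top"):
    c=optics.read_camera(n); np.savez("pics/%s0.npz"%n,**c); cv2.imwrite("pics/%s0.png"%n,c["frame"][:,:,::-1]); print(n,c["intrinsics"].round(1).tolist(),c["R"].round(3).tolist(),c["t"].round(3).tolist())
E
```

```text
pics
{'t': 0.0, 'q': [1.164, 0.131, 1.489, 0.0, 1.523, -0.085], 'dq': [-0.002, -0.001, -0.002, -0.001, 0.002, -0.001], 'joint_torque': [-0.001, -55.979, -49.18, 0.077, 0.034, -0.0], 'tool_pos': [0.19, 0.569, 0.229], 'orientation': [-1.345, -0.968, 0.97], 'force': [0.53, 0.546, -0.257], 'wrist_torque': [-0.024, 0.011, 0.028], 'opening': 0.093}
scene [[421.2, 0.0, 269.2], [0.0, 421.2, 206.7], [0.0, 0.0, 1.0]] [[-0.49, 0.871, -0.011], [0.556, 0.304, -0.773], [-0.671, -0.385, -0.634]] [0.315, -0.237, 1.385]
top [[395.5, 0.0, 285.1], [0.0, 395.5, 209.2], [0.0, 0.0, 1.0]] [[-0.03, -0.999, -0.013], [-0.998, 0.03, -0.048], [0.049, 0.011, -0.999]] [-0.022, 0.555, 0.901]
```

View pics/top0.png

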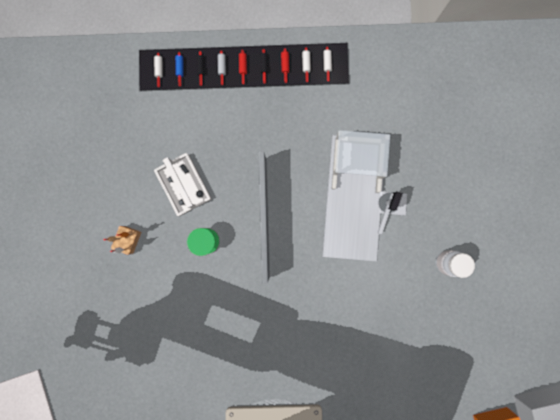

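View pics/scene0.png

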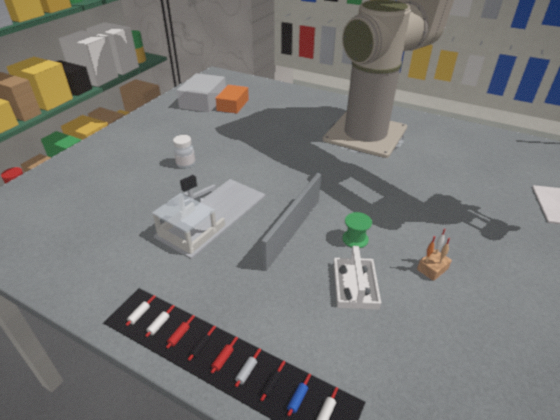

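The top view shows the tray at (183,184) with its bar running up-left to down-right, the divider at x≈265, the dock at (325–390, 130–262) opening downward, knob at (395,200), jar (458,265), spool (203,241), floats (125,240). The scene view agrees with this.

```bash
cat > h.py <<'E'
import numpy as np, cv2
from plant import readout, optics
from scipy.spatial.transform import Rotation as Ro
def cloud(c):
    K,R,t=c["intrinsics"],c["R"],c["t"]; d=c["depth"]
    v,u=np.mgrid[:d.shape[0],:d.shape[1]]
    P=np.stack([(u-K[0,2])/K[0,0]*d,(v-K[1,2])/K[1,1]*d,d],-1)
    W=(P-t)@R; W[d<=0]=np.nan; return W
def ray(c,uv,z):
    K,R,t=c["intrinsics"],c["R"],c["t"]
    d=R.T@np.linalg.solve(K,[uv[0],uv[1],1]); C=-R.T@t
    return C+d*(z-C[2])/d[2]
def rect(p):
    r=cv2.minAreaRect((p[:,:2]*1000).astype(np.float32)); 
    b=cv2.boxPoints(r); e=[b[1]-b[0],b[2]-b[1]]; e=max(e,key=np.linalg.norm)
    return np.round(r[0],1),np.round(r[1],1),round(float(np.degrees(np.arctan2(e[1],e[0]))),2)
def tool(): 
    s=readout.read_state(); return s,Ro.from_rotvec(s["orientation"]).as_matrix()
E
python3 - <<'E'
from h import *
c=dict(np.load("pics/top0.npz")); W=cloud(c); z=W[...,2]*1000
def reg(n,u0,u1,v0,v1,z0,z1):
    w=W[v0:v1,u0:u1]; zz=z[v0:v1,u0:u1]; m=(zz>z0)&(zz<z1); p=w[m]
    print(n,len(p),rect(p) if len(p)>5 else None, np.round(np.median(p[:,2])*1000,1) if len(p) else '')
print("counter",np.nanmedian(z[290:300,150:170]),np.nanmedian(z[110:125,230:320]))
reg("traybar",145,222,145,222,45,70)
reg("tray",145,222,145,222,12,70)
reg("spool",180,225,222,262,40,75)
reg("floats",95,150,215,262,15,130)
reg("divider",250,280,140,290,60,110)
reg("plate",315,400,200,270,3.5,10)
reg("platefull",315,392,120,270,3.5,90)
reg("canopy",315,395,120,200,60,90)
reg("walls",315,395,120,200,22,36)
reg("knob",380,412,180,225,45,90)
reg("gate",370,412,180,240,12,28)
reg("jar",430,485,240,290,70,100)
# color knob
f=c["frame"].astype(int); m=(f.sum(2)<120); m[:180]=0;m[225:]=0;m[:,:380]=0;m[:,412:]=0
print("knobpx",np.argwhere(m).mean(0),m.sum(), z[m].round()[::5])
im=c["frame"][110:290,300:480,::-1]; a=cv2.resize(im,None,fx=3.3,fy=3.3,interpolation=2)
cv2.imwrite("pics/dock.png",a)
E
```

```text
counter 0.2826802695650283 0.010053992340280607
traybar 333 (array([618.3, 197. ]), array([119.3,  12.6]), 26.18) 57.6
tray 892 (array([618.9, 197.2]), array([120.8,  84.6]), 25.99) 20.9
spool 617 (array([486.7, 147.7]), array([59.7, 59.2]), 89.38) 60.0
floats 599 (array([494.2, 329.1]), array([45.5, 56.6]), -22.16) 30.5
divider 849 (array([535.4,   7.2]), array([ 12.3, 278.2]), -0.01) 89.7
plate 3144 (array([ 492.3, -204. ]), array([194.8, 157.7]), 88.23) 6.2
platefull 7104 (array([ 586.7, -198.5]), array([175.9, 347.5]), -2.26) 7.6
canopy 2174 (array([ 642.5, -219.3]), array([132.9, 139.6]), -6.7) 77.0
walls 187 (array([ 651.2, -209.1]), array([110.6, 118.6]), -6.84) 27.9
knob 191 (array([ 562.2, -279.1]), array([14.6, 40.1]), -20.36) 79.0
gate 190 (array([ 553.9, -267.2]), array([ 36. , 121.7]), -0.08) 23.8
jar 488 (array([ 421.2, -408.9]), array([48.9, 48.3]), 49.9) 84.9
knobpx [199.77777778 392.62962963] 27 [59. 67. 66. 67. 69. 68.]
```

View pics/dock.png

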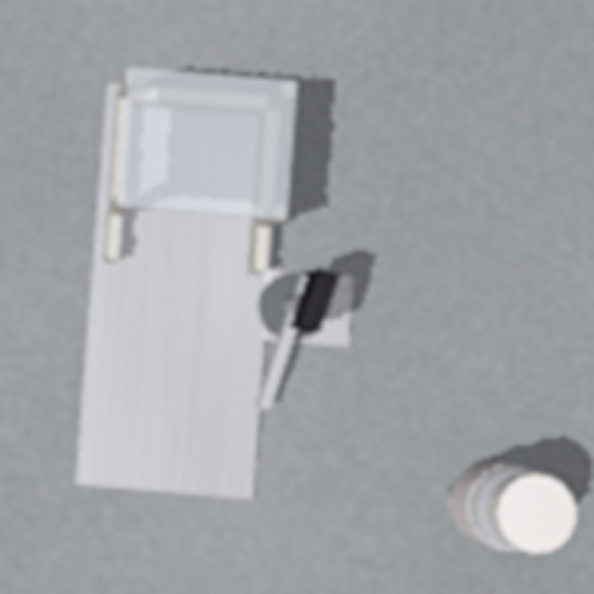

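Run:
```python
from h import *
c=dict(np.load("pics/top0.npz")); W=cloud(c); z=W[...,2]*1000
q=lambda x,y,h: (ray(c,(300+(x+.5)/3.3-.5,110+(y+.5)/3.3-.5),h)*1000).round(1)
fl,fr=q(76,484,.006),q(253,498,.006); lb=q(108,85,.006)
print("front L,R",fl,fr,"left back",lb)
print("ang left edge",np.degrees(np.arctan2(*(lb-fl)[[1,0]])),"front",np.degrees(np.arctan2(*(fl-fr)[[1,0]]))-90, np.linalg.norm(fl-fr))
P=[q(x,y,.077) for x,y in((128,68),(298,81),(286,219),(117,206))]
print("canopy",P)
r=W.reshape(-1,3)*1000
m=(r[:,2]>4)&(r[:,2]<9)&(r[:,0]>380)&(r[:,0]<540)&(r[:,1]<-120)&(r[:,1]>-245)
print("plate part",rect(r[m]/1000), m.sum())
m=(r[:,2]>71)&(r[:,2]<83)&(r[:,0]>590)&(r[:,0]<740)&(r[:,1]<-120)&(r[:,1]>-300)
print("canopy d",rect(r[m]/1000), m.sum())
k=np.array([562.2,-279.1])
for d in(-4.9,-5.4,-4.5):
    a=np.radians(d);X=np.array([np.cos(a),np.sin(a)]);Y=np.array([-X[1],X[0]])
    fm=(fl+fr)[:2]/2
    print(d,"home from knob",k+72.5*X+80*Y,"from front",fm+208.5*X,"from canopy",np.mean(P,0)[:2]-24.5*X)
s,R=tool(); print(R.round(3).tolist())
```

```text
front L,R [ 442.9 -122.6    6. ] [ 429.6 -245.9    6. ] left back [ 724.5 -155.     6. ]
ang left edge -6.563409330592577 front -6.156519350815557 124.01524099883854
canopy [array([ 718.8, -160.4,   77. ]), array([ 706.5, -271.2,   77. ]), array([ 616. , -259.5,   77. ]), array([ 627.9, -149.9,   77. ])]
plate part (array([ 460.5, -183. ]), array([159., 124.]), 0.03) 2028
canopy d (array([ 667.3, -211.2]), array([110.7,  92.2]), 83.27) 2153
-4.9 home from knob [ 641.26838782 -205.58510323] from front [ 643.98799426 -202.05942847] from canopy [ 642.88954024 -208.15728538]
-5.4 home from knob [ 641.9069075  -206.27789555] from front [ 643.82466962 -203.87158333] from canopy [ 642.90873187 -207.94434632]
-4.5 home from knob [ 640.75323435 -205.03489774] from front [ 644.10726408 -200.60872146] from canopy [ 642.87552532 -208.32775215]
[[0.316, -0.001, -0.949], [0.949, -0.002, 0.316], [-0.002, -1.0, 0.0]]
```

Consistent estimates: dock_home is (0.643, -0.208), yaw -6.6°. The canopy, knob and front edge agree to about 1 mm. The tray bar is at (0.618, 0.197), yaw 26.1°, top at 58 mm. Moving now.

```bash
cat > go.py <<'E'
import sys
from h import *
# go.py x y z yaw : remaining shift (cm, tool axes) and turn (deg, tool axes)
x,y,z,yaw=map(float,sys.argv[1:5]); s,R=tool(); a=np.radians(yaw)
T=np.array([[np.cos(a),0,-np.sin(a)],[np.sin(a),0,np.cos(a)],[0,-1,0]])
rv=Ro.from_matrix(R.T@T).as_rotvec(degrees=True)
d=R.T@(np.array([x,y,z])-s["tool_pos"])*100
d2=T.T@(np.array([x,y,z])-s["tool_pos"])*100
print("t",round(s["t"],2),"pos",np.round(s["tool_pos"],4),"shift now",d.round(2),"shift after turn",d2.round(2),"turn",rv.round(2),"F",np.round(s["force"],1),"op",round(s["opening"],4))
E
python3 -m creep '[[[0,-1.5,0,-3.7,0,-7.5,0],[0,-2,0,-3.5,0,-7.5,0],[0,-2.4,0,-3.2,0,-7.5,0],[0,-2.8,0,-2.8,0,-7.5,0],[0,-3.2,0,-2.4,0,-7.5,0],[0,-3.5,0,-2,0,-7.5,0],[0,-3.7,0,-1.6,0,0,0],[0,-3.7,0,-1.6,0,0,0]]]'; python3 go.py 0.618 0.197 0.10 116.1
```

```text
t: 0.9
tool_pos: [0.4383, 0.3577, 0.224]
orientation: [-0.924, -1.563, 1.577]
force: [-0.1, 1.8, 0.7]
opening: 0.093
t 0.9 pos [0.4383 0.3577 0.224 ] shift now [-22.74  12.38  -8.05] shift after turn [-22.34  12.4   -9.07] turn [-0.47  2.84 -0.12] F [-0.1  1.8  0.7] op 0.093
```

```bash
python3 -m creep '[[[0,-4,0,-1.5,0,2.7,0],[0,-4,0,-1.6,0,0,0],[0,-4,0,-1.6,0,0,0],[0,-4,0.5,-1.6,0,0,0],[0.3,-3.5,2,-1.5,0,0,0],[0.3,-2.5,3,-1,0,0,0],[0.3,0,3.5,0,0,0,0],[0.3,0,2,0,0,0,0]]]'; python3 go.py 0.618 0.197 0.045 116.1
python3 - <<'E'
from h import *
c=optics.read_camera("wrist"); cv2.imwrite("pics/w1.png",c["frame"][:,:,::-1]); np.savez("pics/w1.npz",**c)
W=cloud(c); r=W.reshape(-1,3); m=(r[:,2]>.05)&(r[:,2]<.064)&(np.hypot(r[:,0]-.618,r[:,1]-.197)<.075)
print(m.sum(), rect(r[m]))
E
```

```text
t: 1.7
tool_pos: [0.6267, 0.1865, 0.1111]
orientation: [-0.964, -1.527, 1.538]
force: [-0.7, 0.6, 0.9]
opening: 0.0669
t 1.7 pos [0.6267 0.1865 0.1111] shift now [1.35 6.61 0.3 ] shift after turn [1.32 6.61 0.32] turn [-0.23 -0.35 -0.25] F [-0.7  0.6  0.9] op 0.0669
2651 (array([616.1, 193.9]), array([107.8,  12.1]), 26.2)
```

View pics/w1.png

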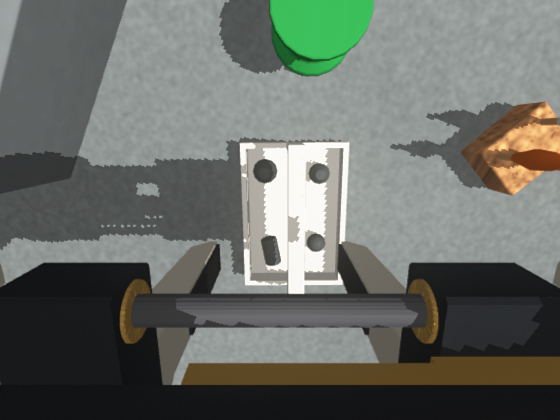

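The wrist view shows the tray clear below with all four sinkers in it. The bar runs at column 297 between the fingers, within 2 mm of the plan. Descending to grasp.

```bash
python3 -m creep '[[[0.3,1.3,1,0.3,0,0,0],[0.3,0,2,0,0,0,0],[0.3,0,1.7,0,0,0,0],[0.3,0,1.2,0,0,0,0],[0.3,0,0.6,0,0,0,0],[0.3,0,0,0,0,0,0],[0.3,0,0,0,0,0,0],[0.3,0,0,0,0,0,0]]]'; python3 go.py 0.6187 0.1962 0.045 116.1
```

```text
t: 2.55
tool_pos: [0.6148, 0.2003, 0.0419]
orientation: [-0.96, -1.527, 1.54]
force: [-0.2, -0.2, -0.6]
opening: 0.0652
t 2.55 pos [0.6148 0.2003 0.0419] shift now [-0.54 -0.31 -0.17] shift after turn [-0.54 -0.31 -0.17] turn [-0.37 -0.24 -0.18] F [-0.2 -0.2 -0.6] op 0.0652
```

```bash
python3 -m creep '[[[0.3,-0.5,-0.3,-0.2,-0.4,0,-0.2],[0.3,0,0,0,0,0,0],[1,0,0,0,0,0,0],[1,0,0,0,0,0,0],[1,0,0,0,0,0,0],[1,0,0,0,0,0,0],[1,0,0,0,0,0,0],[1,0,0,0,0,0,0]]]' 35; python3 go.py 0.6187 0.1962 0.045 116.1
```

```text
t: 3.35
tool_pos: [0.6212, 0.1964, 0.048]
orientation: [-0.965, -1.538, 1.53]
force: [0.0, -0.2, 0.4]
opening: 0.0219
t 3.35 pos [0.6212 0.1964 0.048 ] shift now [0.09 0.3  0.23] shift after turn [0.09 0.3  0.23] turn [ 0.31 -0.28 -0.02] F [ 0.  -0.2  0.4] op 0.0219
```

```bash
python3 -m creep '[[[0.6,0,0.3,0.2,0.2,0,0],[0.6,0,0,0,0,0,0],[1,0,0,0,0,0,0],[1,0,0,0,0,0,0],[1,0,0,0,0,0,0],[1,0,0,0,0,0,0],[1,0,0,0,0,0,0],[1,0,0,0,0,0,0]]]' 35; python3 go.py 0.6187 0.1962 0.045 116.1
```

```text
t: 4.15
tool_pos: [0.6187, 0.1956, 0.0441]
orientation: [-0.961, -1.534, 1.533]
force: [0.3, -0.5, -1.0]
opening: 0.0116
t 4.15 pos [0.6187 0.1956 0.0441] shift now [ 0.06 -0.09 -0.02] shift after turn [ 0.06 -0.09 -0.02] turn [ 0.04 -0.27  0.  ] F [ 0.3 -0.5 -1. ] op 0.0116
```

```bash
python3 -m creep '[[[1,0,-0.4,0,0,0,0],[1,0,-1,0,0,0,0],[1,0,-1.8,0,0,0,0],[1,0,-2.4,0,0,0,0],[1,0,-2.6,0,0,0,0],[1,0,-2.6,0,0,0,0],[1,0,-2,0,0,0,0],[1,0,-1,0,0,0,0]]]'; python3 go.py 0.4998 -0.1916 0.19 83.4
```

```text
t: 4.95
tool_pos: [0.6147, 0.1944, 0.185]
orientation: [-0.954, -1.525, 1.538]
force: [0.9, 0.9, -2.6]
opening: 0.0113
t 4.95 pos [0.6147 0.1944 0.185 ] shift now [-29.74  -0.29  27.17] shift after turn [-39.67  -0.5    6.98] turn [-0.59 32.43 -0.04] F [ 0.9  0.9 -2.6] op 0.0113
```

```bash
python3 -m creep '[[[1,-0.45,-0.1,0.4,-0.3,0,0],[1,-1,-0.1,0.95,-0.3,3,0],[1,-1.7,-0.1,1.4,0,4,0],[1,-2.3,-0.1,1.6,0,4,0],[1,-2.55,-0.1,1.55,0,4,0],[1,-2.65,-0.1,1.4,0,4,0],[1,-2.75,-0.1,1.2,0,4,0],[1,-2.8,0,1,0,4,0]]]'; python3 go.py 0.4998 -0.1916 0.19 83.4
```

```text
t: 5.75
tool_pos: [0.5533, 0.0085, 0.185]
orientation: [-1.217, -1.182, 1.187]
force: [0.4, -0.2, -2.8]
opening: 0.0114
t 5.75 pos [0.5533 0.0085 0.185 ] shift now [-20.17  -0.53   4.71] shift after turn [-20.49  -0.5    3.01] turn [-0.39  4.76  0.15] F [ 0.4 -0.2 -2.8] op 0.0114
```

```bash
python3 -m creep '[[[1,-3,-0.1,0.7,-0.2,3,0],[1,-3,-0.1,0.5,0,1.5,0],[1,-3,-0.1,0.5,0,0,0],[1,-3,0,0.5,0,0,0],[1,-2.6,0,0.4,0,0,0],[1,-1.8,0,0.3,0,0,0],[1,-1.2,0,0.2,0,0,0],[1,-0.5,0,0.1,0,0,0]]]'; python3 go.py 0.4998 -0.1916 0.051 83.4
python3 - <<'E'
from h import *
c=optics.read_camera("top"); cv2.imwrite("pics/t2.png",c["frame"][:,:,::-1]); np.savez("pics/t2.npz",**c)
W=cloud(c); r=W.reshape(-1,3); m=(r[:,2]>.14)&(r[:,2]<.26)&(np.hypot(r[:,0]-.5,r[:,1]+.17)<.1)
print(m.sum(), rect(r[m]),np.percentile(r[m,2],[5,50,95]))
E
```

```text
t: 6.55
tool_pos: [0.4914, -0.1791, 0.1768]
orientation: [-1.249, -1.109, 1.124]
force: [0.8, -0.0, -3.6]
opening: 0.0116
t 6.55 pos [ 0.4914 -0.1791  0.1768] shift now [-1.19 12.56 -1.21] shift after turn [-1.15 12.58 -0.98] turn [-0.99 -0.39  0.2 ] F [ 0.8 -0.  -3.6] op 0.0116
201 (array([ 494.3, -157.5]), array([ 42. , 120.4]), -6.93) [0.14266785 0.15257432 0.2512567 ]
```

View pics/t2.png

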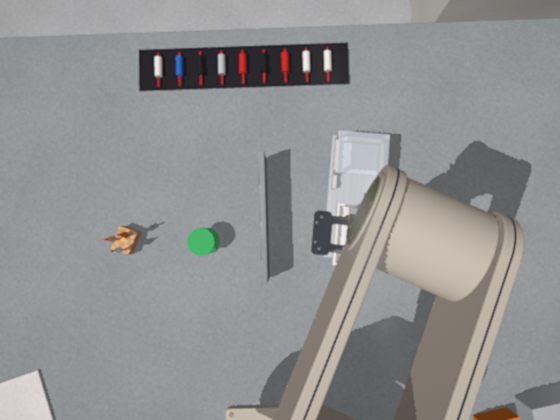

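The top view shows the tray held over the ledge at about (343,235), with its line at -6.9° as wanted. The bystanders are unmoved.

```bash
python3 -m creep '[[[1,-0.6,1,-0.5,-0.6,0,0.2],[1,-0.5,2,-0.5,-0.4,0,0],[1,0,2.3,0,0,0,0],[1,0,2.2,0,0,0,0],[1,0,1.7,0,0,0,0],[1,0,1,0,0,0,0],[1,0,0.4,0,0,0,0],[1,0,0,0,0,0,0]]]'; python3 go.py 0.4998 -0.1916 0.051 83.4
```

```text
t: 7.4
tool_pos: [0.5019, -0.186, 0.0665]
orientation: [-1.262, -1.125, 1.12]
force: [-0.8, -0.6, -3.3]
opening: 0.0119
t 7.4 pos [ 0.5019 -0.186   0.0665] shift now [-0.59  1.55  0.15] shift after turn [-0.59  1.55  0.15] turn [ 0.11 -0.09  0.12] F [-0.8 -0.6 -3.3] op 0.0119
```

```bash
python3 -m creep '[[[1,-0.5,0.4,0.1,0,0,0],[1,0,0.4,0,0,0,0],[1,0,0.4,0,0,0,0],[1,0,0.3,0,0,0,0],[1,0,0,0,0,0,0],[1,0,0,0,0,0,0],[1,0,0,0,0,0,0],[1,0,0,0,0,0,0]]]'; python3 go.py 0.4998 -0.1916 0.051 83.4
```

```text
t: 8.2
tool_pos: [0.5028, -0.1923, 0.0538]
orientation: [-1.268, -1.128, 1.119]
force: [-0.8, -0.0, -4.1]
opening: 0.0115
t 8.2 pos [ 0.5028 -0.1923  0.0538] shift now [0.04 0.28 0.3 ] shift after turn [0.04 0.28 0.3 ] turn [ 0.42 -0.1   0.01] F [-0.8 -0.  -4.1] op 0.0115
```

```bash
python3 -m creep '[[[1,0,0,-0.5,0.2,0,0],[1,0,0,-1.2,0.2,0,0],[1,0,0,-1.7,0,0,0],[1,0,0,-1.8,0,0,0],[1,0,0,-1.6,0,0,0],[1,0,0,-1.1,0,0,0],[1,0,0,-0.5,0,0,0],[1,0,0,0,0,0,0]]]'; python3 go.py 0.5986 -0.2030 0.051 83.4
```

```text
t: 9.0
tool_pos: [0.5916, -0.2026, 0.0542]
orientation: [-1.263, -1.123, 1.122]
force: [-0.0, 0.9, -3.5]
opening: 0.0118
t 9.0 pos [ 0.5916 -0.2026  0.0542] shift now [ 0.04  0.32 -0.7 ] shift after turn [ 0.04  0.32 -0.7 ] turn [ 0.04 -0.1  -0.01] F [-0.   0.9 -3.5] op 0.0118
```

```bash
python3 -m creep '[[[1,0,0,-0.4,0,0,0],[1,0,0.2,-0.1,0,0,0],[1,0,0.2,0,0,0,0],[1,0,0.1,0,0,0,0],[1,0,0,0,0,0,0],[1,0,0,0,0,0,0],[1,0,0,0,0,0,0],[1,0,0,0,0,0,0]]]'; python3 go.py 0.5986 -0.2030 0.051 83.4
```

```text
t: 9.8
tool_pos: [0.5956, -0.2031, 0.0502]
orientation: [-1.263, -1.122, 1.122]
force: [0.4, -0.6, -1.7]
opening: 0.0115
t 9.8 pos [ 0.5956 -0.2031  0.0502] shift now [ 0.05 -0.08 -0.29] shift after turn [ 0.05 -0.08 -0.29] turn [ 0.02 -0.13 -0.01] F [ 0.4 -0.6 -1.7] op 0.0115
```

```bash
python3 -m creep '[[[0.5,0,0,0,0,0,0],[0.5,0,0,0,0,0,0],[0.5,0,0,0,0,0,0],[0.5,0,0,0,0,0,0],[0.5,0,-1,0,0,0,0],[0.5,0,-2.5,0,0,0,0],[0.5,0,-2.5,0,0,0,0],[1,0,-1,0.5,0,0,0]]]'; python3 go.py 0.5142 -0.1933 0.12 83.4
```

```text
t: 10.6
tool_pos: [0.5904, -0.2025, 0.1233]
orientation: [-1.262, -1.122, 1.122]
force: [0.3, 0.0, 0.4]
opening: 0.0422
t 10.6 pos [ 0.5904 -0.2025  0.1233] shift now [0.02 0.34 7.68] shift after turn [0.04 0.33 7.68] turn [-0.03 -0.13  0.  ] F [0.3 0.  0.4] op 0.0422
```

```bash
python3 -m creep '[[[1,0,0,2,0,0,0],[1,0,0,3,0,0,0],[1,0,0,2,0,0,0],[1,0,1.5,0.7,0,0,0],[1,0,2,0,0,0,0],[1,0,2,0,0,0,0],[1,0,1.5,0,0,0,0],[1,0,0.7,0,0,0,0]]]'; python3 go.py 0.5142 -0.1933 0.030 83.4
python3 - <<'E'
from h import *
c=optics.read_camera("wrist"); cv2.imwrite("pics/w2.png",c["frame"][:,:,::-1]); np.savez("pics/w2.npz",**c)
E
```

```text
t: 11.4
tool_pos: [0.513, -0.195, 0.0508]
orientation: [-1.274, -1.128, 1.121]
force: [0.5, -1.0, -0.1]
opening: 0.0006
t 11.4 pos [ 0.513  -0.195   0.0508] shift now [ 0.19  2.08 -0.08] shift after turn [ 0.18  2.08 -0.1 ] turn [ 0.65 -0.13 -0.25] F [ 0.5 -1.  -0.1] op 0.0006
```

View pics/w2.png

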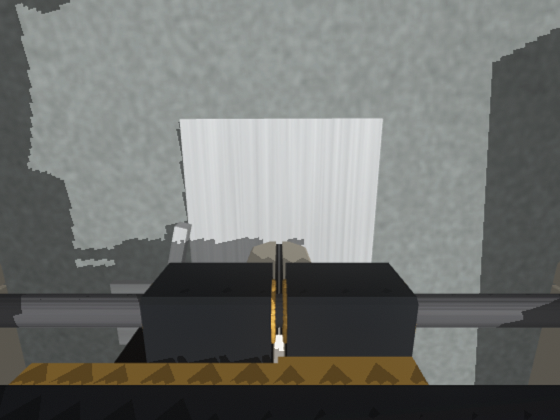

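The wrist view looks back along the empty ledge (columns 180–380), with the closed fingers over its centreline at column 280. Now I lower them and push.

```bash
python3 -m creep '[[[1,0.2,1,0,0.6,0,-0.2],[1,0,0.8,0,0,0,0],[1,0,0.2,0,0,0,0],[1,0,0,-0.6,0,0,0],[1,0,0,-1,0,0,0],[1,0,0,-1,0,0,0],[1,0,0,-1,0,0,0],[1,0,0,-1,0,0,0]]]'; python3 go.py 0.5762 -0.2004 0.030 83.4
```

```text
t: 12.25
tool_pos: [0.5624, -0.1987, 0.0298]
orientation: [-1.262, -1.121, 1.123]
force: [-1.3, -0.4, -0.6]
opening: 0.0007
t 12.25 pos [ 0.5624 -0.1987  0.0298] shift now [-0.01 -0.02 -1.39] shift after turn [-0.01 -0.02 -1.39] turn [-0.07 -0.14 -0.03] F [-1.3 -0.4 -0.6] op 0.0007
```

```bash
python3 -m creep '[[[1,0,0,-0.5,0,0,0],[1,0,0,-0.3,0,0,0],[1,0,0,-0.3,0,0,0],[1,0,0,-0.2,0,0,0],[1,0,0,0,0,0,0],[1,0,0,0,0,0,0],[1,0,0,0,0,0,0],[1,0,0,0,0,0,0]]]'; python3 go.py 0.5762 -0.2004 0.030 83.4
```

```text
t: 13.05
tool_pos: [0.5769, -0.2004, 0.03]
orientation: [-1.26, -1.12, 1.124]
force: [-1.4, 0.9, -0.4]
opening: 0.0008
t 13.05 pos [ 0.5769 -0.2004  0.03  ] shift now [-0.01 -0.    0.07] shift after turn [-0.01 -0.    0.07] turn [-0.18 -0.11 -0.04] F [-1.4  0.9 -0.4] op 0.0008
```

```bash
python3 -m creep '[[[1,0,0,-0.2,0,0,0],[1,0,0,-0.1,0,0,0],[1,0,0,-0.1,0,0,0],[1,0,0,0,0,0,0],[1,0,0,0,0,0,0],[1,0,0,0,0,0,0],[1,0,0,0,0,0,0],[1,0,0,0,0,0,0]]]'; python3 go.py 0.5762 -0.2004 0.030 83.4
```

```text
t: 13.85
tool_pos: [0.5767, -0.2004, 0.0301]
orientation: [-1.253, -1.114, 1.127]
force: [-2.7, 0.6, -0.8]
opening: 0.001
t 13.85 pos [ 0.5767 -0.2004  0.0301] shift now [-0.    0.01  0.05] shift after turn [-0.    0.01  0.05] turn [-0.68 -0.13  0.  ] F [-2.7  0.6 -0.8] op 0.001
```

```bash
python3 -m creep '[[[1,0,0,-0.4,-0.7,0,0],[1,0,0,-0.4,0,0,0],[1,0,0,-0.4,0,0,0],[1,0,0,-0.4,0,0,0],[1,0,0,0,0,0,0],[1,0,0,0.5,0,0,0],[1,0,0,2,0,0,0],[1,0,0,3,0,0,0]]]'; python3 go.py 0.5762 -0.2004 0.030 83.4
python3 - <<'E'
from h import *
for n in("top","scene"):
    c=optics.read_camera(n); cv2.imwrite("pics/%s3.png"%n,c["frame"][:,:,::-1]); np.savez("pics/%s3.npz"%n,**c)
im=cv2.imread("pics/scene3.png")[120:290,110:320]; cv2.imwrite("pics/s3c.png",cv2.resize(im,None,fx=3.5,fy=3.5,interpolation=2))
E
```

```text
t: 14.65
tool_pos: [0.5242, -0.1948, 0.0337]
orientation: [-1.238, -1.103, 1.134]
force: [-1.0, 0.0, 0.7]
opening: 0.0003
t 14.65 pos [ 0.5242 -0.1948  0.0337] shift now [ 0.05  0.21 -5.24] shift after turn [ 0.04  0.37 -5.23] turn [-1.7  -0.1   0.09] F [-1.   0.   0.7] op 0.0003
```

View pics/s3c.png

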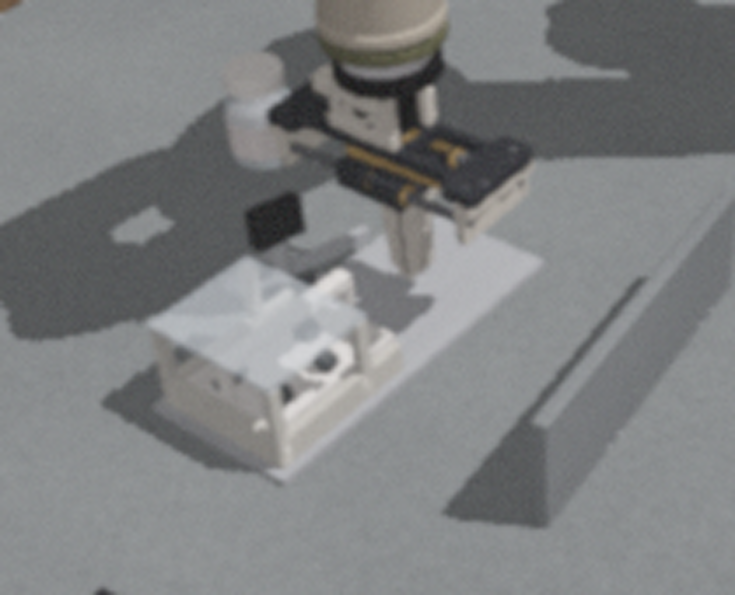

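The scene crop shows the tray in the bay under the canopy, with the bar end showing at (335,285) and sinkers inside. Next I check the bar end numerically in the dock frame.

```bash
python3 - <<'E'
from h import *
a=np.radians(-6.6);X=np.array([np.cos(a),np.sin(a)]);Y=np.array([-X[1],X[0]])
for n in("scene3","top3"):
    c=dict(np.load("pics/%s.npz"%n)); r=cloud(c).reshape(-1,3); d=r[:,:2]-[.6433,-.2082]
    p=np.c_[d@X,d@Y,r[:,2]]*1000
    b=p[(p[:,2]>56)&(p[:,2]<68)&(abs(p[:,1])<15)&(p[:,0]<-23)&(p[:,0]>-75)]
    print(n,"bar",len(b),b.min(0).round(1) if len(b) else '',b.max(0).round(1) if len(b) else '')
    w=p[(p[:,2]>22)&(p[:,2]<30)&(abs(p[:,1])<44)&(p[:,0]<-40)&(p[:,0]>-80)]
    print(" wall",len(w),np.percentile(w,[2,98],axis=0).round(1).tolist() if len(w) else '')
    k=p[(p[:,2]>74)&(p[:,2]<84)&(abs(p[:,1]+80)<30)&(abs(p[:,0]+72)<30)]
    print(" knobtop",len(k),rect(k/1000) if len(k)>5 else '')
# knob grip TCP in world
k=np.array([.5622,-.2791]); print("tray end",)
E
python3 go.py 0.5622 -0.2791 0.13 69.6
```

```text
scene3 bar 49 [-60.3  -7.2  58. ] [-33.4   6.5  67.7]
 wall 35 [[-59.2, 19.0, 22.3], [-41.2, 41.3, 28.7]]
 knobtop 93 (array([-71.6, -80.1]), array([17.1, 41.1]), -17.0)
top3 bar 0  
 wall 32 [[-59.6, 17.8, 23.1], [-42.2, 41.5, 29.1]]
 knobtop 0 
tray end
t 14.75 pos [ 0.5202 -0.1937  0.0321] shift now [-7.96 -9.98 -4.82] shift after turn [-6.54 -9.79 -6.91] turn [-2.02 13.66 -0.07] F [-0.  -0.2 -0.1] op 0.0006
```

Tray is home: bar end at x -60.3 mm, y centred, and the knob sits where expected. Now to the knob.

```bash
python3 -m creep '[[[0.5,0,-2,0.3,-1,0,0],[0.5,0,-3,0,-1,0,0],[0.5,0,-3,0,0,0,0],[0.5,0,-1.8,0,0,6.8,0],[0.5,-1,0,-1,0,6.8,0],[0.5,-2.2,0,-2.5,0,0,0],[0.5,-2,0,-2.2,0,0,0],[0.5,-1,0,-1,0,0,0]]]'; python3 go.py 0.5621 -0.2793 0.058 69.5
```

```text
t: 15.55
tool_pos: [0.5689, -0.277, 0.1394]
orientation: [-1.372, -0.951, 0.929]
force: [-0.2, 0.3, -0.1]
opening: 0.0466
t 15.55 pos [ 0.5689 -0.277   0.1394] shift now [-0.49  8.13  0.7 ] shift after turn [-0.45  8.14  0.55] turn [ 1.04 -0.26  0.22] F [-0.2  0.3 -0.1] op 0.0466
```

```bash
python3 -m creep '[[[0.5,-0.3,1,0.3,1,0,0.2],[0.5,0,2,0,0,0,0],[0.5,0,2,0,0,0,0],[0.5,0,1.5,0,0,0,0],[0.5,0,0.6,0,0,0,0],[0.5,0,0,0,0,0,0],[0.5,0,0,0,0,0,0],[0.5,0,0,0,0,0,0]]]'; python3 go.py 0.5621 -0.2793 0.058 69.5
```

```text
t: 16.35
tool_pos: [0.5677, -0.2793, 0.0656]
orientation: [-1.362, -0.94, 0.937]
force: [0.2, -0.6, 0.6]
opening: 0.0465
t 16.35 pos [ 0.5677 -0.2793  0.0656] shift now [-0.2   0.76  0.53] shift after turn [-0.19  0.76  0.53] turn [ 0.17 -0.28 -0.02] F [ 0.2 -0.6  0.6] op 0.0465
```

```bash
python3 -m creep '[[[0.5,-0.2,0.5,0.5,0,0,0],[0.5,0,0.2,0,0,0,0],[0.5,0,0,0,0,0,0],[1,0,0,0,0,0,0],[1,0,0,0,0,0,0],[1,0,0,0,0,0,0],[1,0,0,0,0,0,0],[1,0,0,0,0,0,0]]]' 40; python3 go.py 0.5621 -0.2793 0.058 69.5
```

```text
t: 17.15
tool_pos: [0.5637, -0.2799, 0.0611]
orientation: [-1.366, -0.942, 0.935]
force: [0.2, -0.6, 0.1]
opening: 0.0137
t 17.15 pos [ 0.5637 -0.2799  0.0611] shift now [-0.01  0.31  0.17] shift after turn [-0.    0.31  0.17] turn [ 0.44 -0.29 -0.  ] F [ 0.2 -0.6  0.1] op 0.0137
```

```bash
python3 -m creep '[[[1,0,-0.4,0.1,0,0,0],[1,0,-0.5,0,0,0,0],[1,0,-0.4,0,0,0,0],[1,0,-0.3,0,0,0,0],[1,0,-0.2,0,0,0,0],[1,0,0,0,0,0,0],[1,0,0,0,0,0,0],[1,0,0,0,0,0,0]]]' 60; python3 go.py 0.5621 -0.2793 0.077 69.5
```

```text
t: 17.95
tool_pos: [0.5635, -0.2798, 0.0766]
orientation: [-1.368, -0.944, 0.935]
force: [4.4, -2.5, -8.5]
opening: 0.0137
t 17.95 pos [ 0.5635 -0.2798  0.0766] shift now [-0.01 -0.04  0.15] shift after turn [-0.01 -0.04  0.15] turn [ 0.57 -0.28 -0.01] F [ 4.4 -2.5 -8.5] op 0.0137
```

```bash
python3 -m creep '[[[1,0,-0.1,0,0.3,5,0],[1,0,-0.05,0,0,6,0],[1,0,-0.05,0,0,6,0],[1,0,-0.05,0,0,6,0],[1,0,-0.05,0,0,6,0],[1,0,-0.05,0,0,6,0],[1,0,0,0,0,6,0],[1,0,0,0,0,0,0]]]'; python3 go.py 0.5621 -0.2793 0.077 -6
```

```text
t: 18.75
tool_pos: [0.5638, -0.2796, 0.077]
orientation: [-1.543, -0.366, 0.36]
force: [4.6, -1.1, -7.9]
opening: 0.014
t 18.75 pos [ 0.5638 -0.2796  0.077 ] shift now [-0.14 -0.    0.1 ] shift after turn [-0.17 -0.    0.01] turn [ 0.16 32.54  0.24] F [ 4.6 -1.1 -7.9] op 0.014
```

```bash
python3 -m creep '[[[1,0,-0.05,0,0,6,0],[1,0,-0.05,0,0,6,0],[1,0,-0.05,0,0,6,0],[1,-0.05,-0.05,0,0,6,0],[1,-0.05,-0.05,0,0,5,0],[1,0,0,0,0,3,0],[1,0,0,0,0,0,0],[1,0,0,0,0,0,0]]]'; python3 go.py 0.5621 -0.2793 0.077 -6
```

```text
t: 19.55
tool_pos: [0.564, -0.2795, 0.0768]
orientation: [-1.572, 0.088, -0.098]
force: [5.9, -1.6, -8.6]
opening: 0.0137
t 19.55 pos [ 0.564  -0.2795  0.0768] shift now [-0.19 -0.02  0.  ] shift after turn [-0.19 -0.02  0.  ] turn [ 0.14 -0.78  0.38] F [ 5.9 -1.6 -8.6] op 0.0137
```

```bash
python3 -m creep '[[[1,0,0.4,0,0,0,0],[1,0,0.5,0,0,0,0],[1,0,0.4,0,0,0,0],[1,0,0.3,0,0,0,0],[0.6,0,0,0,0,0,0],[0.6,0,0,0,0,0,0],[0.6,0,0,0,0,0,0],[0.6,0,0,0,0,0,0]]]'; python3 go.py 0.5621 -0.2793 0.061 -6
```

```text
t: 20.35
tool_pos: [0.5642, -0.28, 0.0627]
orientation: [-1.572, 0.088, -0.098]
force: [-0.3, 0.8, 0.1]
opening: 0.0362
t 20.35 pos [ 0.5642 -0.28    0.0627] shift now [-0.22  0.17  0.04] shift after turn [-0.22  0.17  0.04] turn [ 0.18 -0.76  0.39] F [-0.3  0.8  0.1] op 0.0362
```

```bash
python3 -m creep '[[[0.6,0,-1.5,0,0,0,0],[0.6,0,-3,0,0,0,0],[0.6,0,-4,0,0,0,0],[0.6,0,-4,0,0,0,0],[0.6,-3,-2,3,0,0,0],[0.6,-4,0,4,0,0,0],[0.6,-4,0,4,0,0,0],[0.6,-1,0,1,0,0,0]]]'; python3 go.py 0.5621 -0.2793 0.061 -6
python3 - <<'E'
from h import *
a=np.radians(-6.6);X=np.array([np.cos(a),np.sin(a)]);Y=np.array([-X[1],X[0]])
for n in("scene","top"):
    c=optics.read_camera(n); cv2.imwrite("pics/%s4.png"%n,c["frame"][:,:,::-1])
    r=cloud(c).reshape(-1,3); d=r[:,:2]-[.6433,-.2082]
    p=np.c_[d@X,d@Y,r[:,2]]*1000
    b=p[(p[:,2]>56)&(p[:,2]<68)&(abs(p[:,1])<15)&(p[:,0]<-23)&(p[:,0]>-68)]
    print(n,"bar",len(b),b.min(0).round(1) if len(b) else '',b.max(0).round(1) if len(b) else '')
    k=p[(p[:,2]>70)&(p[:,2]<100)&(abs(p[:,1]+80)<30)&(abs(p[:,0]+72)<30)]
    print(" knobtop",len(k),rect(k/1000) if len(k)>5 else '',np.median(k[:,2]) if len(k) else '')
    g=p[(p[:,2]>18)&(p[:,2]<45)&(p[:,1]>-60)&(p[:,1]<0)&(p[:,0]<-62)&(p[:,0]>-90)]
    print(" gate arm",len(g),rect(g/1000) if len(g)>5 else '',np.median(g[:,2]) if len(g) else '')
im=cv2.imread("pics/scene4.png")[120:290,110:320]; cv2.imwrite("pics/s4c.png",cv2.resize(im,None,fx=3.5,fy=3.5,interpolation=2))
E
```

```text
t: 21.15
tool_pos: [0.4604, -0.1503, 0.2181]
orientation: [-1.572, 0.089, -0.102]
force: [1.4, -0.9, -0.5]
opening: 0.037
t 21.15 pos [ 0.4604 -0.1503  0.2181] shift now [ 11.52  15.84 -11.53] shift after turn [ 11.46  15.71 -11.77] turn [ 0.16 -0.97  0.51] F [ 1.4 -0.9 -0.5] op 0.037
scene bar 52 [-60.2  -7.   56. ] [-33.7   6.1  67.5]
 knobtop 108 (array([-70.8, -80.3]), array([42.6, 17.6]), 85.3) 80.06689080278161
 gate arm 19 (array([-72.1, -31.7]), array([ 7.7, 55.7]), -89.33) 25.815931615985814
top bar 103 [-59.6  -6.3  56.7] [-23.6   6.1  67.9]
 knobtop 139 (array([-72.4, -79.6]), array([39.8, 14.2]), 89.78) 79.89753294250522
 gate arm 3  25.074123792089598
```

View pics/s4c.png

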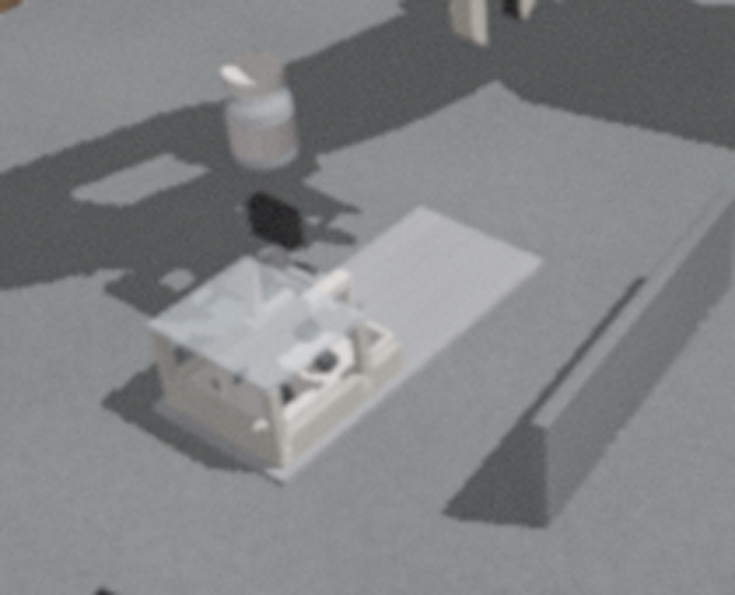

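The tray is home, the knob is down (top at 80 mm, as at the start) and the gate arm lies across the front at x -72. The gripper is clear. I settle the arm and hand in.

```bash
python3 -m creep '[[[0.6,0,0,0,0,0,0],[0.6,0,0,0,0,0,0],[0.6,0,0,0,0,0,0],[0.6,0,0,0,0,0,0],[0.6,0,0,0,0,0,0],[0.6,0,0,0,0,0,0],[0.6,0,0,0,0,0,0],[0.6,0,0,0,0,0,0]]]'; python3 -c "
from plant import robot; print(robot.close_job())"
```

```text
t: 22.05
tool_pos: [0.4642, -0.1554, 0.2198]
orientation: [-1.574, 0.089, -0.106]
force: [0.9, -0.3, 0.3]
opening: 0.037
the job is handed in; nothing more can be done
None
```

I carried the tray over the divider by its bar and set it down partly in the bay, past the ledge's middle. I then let go, pushed its near end onto the back stop, and pulled, turned and lowered the gate knob. The job was handed in at about 22 s, and no verdict was reported.

**Tray:** in the last images the near end of its bar is at x -60 mm in the dock frame (-60.2 and -59.6 in the two views). It is centred sideways to within 1 mm.

**Gate:** the knob top is at 80 mm (79 mm before the move), so it is down in a notch. The bar lies at about 90° to the dock's axis (89.8° in the top view, 85.3° in the coarser scene view), which puts `gate_turn` near 1.3. The gate arm lies across the front of the tray at x -72 mm.

**Sinkers and bystanders:** I counted all four sinkers in the tray before the grasp, but did not count them again under the canopy. Only some are visible in the last picture. The spool and floats looked unmoved in the mid-task top view, and the jar is standing in the last picture. I did not measure any of the three again.

**Robot:** the gripper was well clear of everything at the end. No check failed.

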